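# Clamp the disc cutter and hold its punch clear of the slot

## Task

The big punch has gone right down through the brass strip in the disc cutter and traps it there. Wind the vise crank clockwise until the sliding jaw presses the cutter firmly against the fixed jaw; then draw the big punch straight up, without forcing it sideways in its bore, until its lower end is clear above the strip's slot but still well inside the guide plate, without lifting the cutter off the vise bed, and finish while holding the punch still at that height in the gripper so that I can slide the strip out. Take your hand off the crank for this and leave everything else on the bench where it is.

Things in the scene. Friction and masses are not known exactly. Their poses are not given: they have to be found in the camera images.
- vise: Fixed blue machine vise on a dark wood riser (x -102 to 84 mm, y -55 to 55). Origin: on the bench, under the middle of the cutter's place. x runs level along the screw, from the crank (-x) to the fixed jaw (+x), y along the jaws, z up. Bed z = 60 mm, jaw tops z = 92, jaws 86 wide; screw axis y = 0, z = 78. Only bare bench lies under the crank.
- fixed_jaw (a point): Middle of the fixed jaw's steel face, at x = 30 mm, z = 77 mm in the vise's frame; the jaw reaches back to x = 68.
- nut_plate (a point): Top middle of the plate through which the screw passes, at x = -89, z = 100 mm in the vise's frame; 18 thick, 52 wide.
- jaw: Sliding jaw of the vise, 32 mm thick, moved only by the screw. Origin: lower middle of its steel face, at bed height, facing the fixed jaw; axes as the vise's. At the start its face is at vise x = -40 to -36 mm; with the 60 mm cutter tight between the jaws it is at about x = -30.
- crank (a joint): Angle of crank and screw, rad; 0 = arm straight up, grows clockwise seen from the crank end looking along vise +x (right-hand turn about +x), which closes the jaw. Crank and jaw advance together along vise +x, 4 mm a turn. Starts at 0.3 to 5.5; the cutter is pinched between both jaws from 15.7, well clamped from 16.0, and the screw stops hard at 16.9.
- screw_hub (a point): Point on the screw axis in mid-thickness of the crank arm (10 mm thick, 15 wide, hub 22 mm across); moves along vise x with the jaw. Force at the handle: about 3 N turning freely; it rises to about 8 N as the jaw squeezes the cutter, then comes a hard stop. The screw stays put by its own friction when let go.
- crank_grip (a point): Middle of the crank's red handle: a cylinder 18 mm thick, 52 long, parallel to vise x. It spins freely on its pin, so a gripper can keep one orientation all the way round. It circles 40 mm from the screw axis (38 to 118 mm above the bench), its middle 34 mm outboard (vise -x) of screw_hub.
- cutter: Loose steel disc cutter, 60 x 60 x 40 mm, about 0.9 kg, on the vise bed, up to 4 mm off the fixed jaw. Origin: middle of its underside, z up, axes nearly the vise's. Die plate z 0 to 12 mm, slot for the strip z 12 to 15 (open at its y ends), guide plate z 15 to 40. The brass strip sticks out 38 mm at +y, 10 mm at -y; it stays in.
- bore_mouth (a point): Centre of the big bore's mouth in the cutter's top face, at x = 0, y = -12, z = 40 mm of the cutter. The bore is upright, 21 mm wide, right through guide, slot and die plate to the vise bed. Two smaller bores (15 and 11 mm) are empty.
- punch: Loose big punch: steel cylinder, 20 mm thick, 80 long, about 0.2 kg, top 12 mm dark, upright in the big bore (0.5 mm play all round), foot on the vise bed, upper 40 mm sticking out. Origin: centre of its lower end, z up along it. Its foot passes the slot's top at 15 mm of lift and leaves the guide at 40: about 20 mm is right.
- punch_foot (a point): Centre of the big punch's lower end.
- punch_top (a point): Centre of the big punch's top, 80 mm above its foot.
- stand: Fixed pale wooden punch stand, 45 x 100 x 32 mm, with two small punches in it. Leave alone.
- punch_small: Small loose steel punch, 10 mm thick, 75 long, upright in the stand. Leave alone.
- punch_medium: Loose steel punch, 14 mm thick, 78 long, upright in the stand. Leave alone.
- jar: Loose amber glass jar with a metal lid, 72 mm across, 95 high; origin under its middle. Leave alone.
- tin: Loose flat round aluminium tin, 68 mm across, 24 high. Leave alone.
- flux_bottle: Loose white bottle with a green cap, 42 mm across, 125 high. Leave alone.
- hammer: Loose hammer, 260 mm long, lying on the bench. Leave alone.
- calipers: Loose calipers, 230 mm long, lying flat. Leave alone.
Things that resemble listed ones, but are neither listed nor needed, are in the scene too. Leave any turquoise look-alike of the punch alone.

How it is judged (in metres and radians):
On the way, in this order (a step that is already met when the one before it is completed fails the run):
1. the vise jaw is wound onto the cutter and bears on it with more than 20 N (contact force between jaw and cutter above 20 N and z of punch_foot in the frame of cutter below 0.006 m), for 0.3 s.
2. the big punch's lower end is drawn above the slot (more than 15.5 mm above the cutter's underside), the cutter still clamped (contact force between jaw and cutter above 20 N and z of punch_foot in the frame of cutter above 0.0155 m), for 0.2 s.
At the end, for the whole second after the job is handed in: Fingers hold the big punch (over 3 N), still and upright in its bore, its lower end 15.5 to 32 mm above the cutter's underside, within 3 mm and 0.05 rad of the bore's axis; the cutter lies flat on the bed, clamped by the sliding jaw (over 20 N); the robot touches neither cutter nor vise (all of step 2 and z of punch_foot in the frame of cutter below 0.032 m and horizontal distance between punch_foot and bore_mouth below 0.003 m and angle between the z axis of punch and the z axis of cutter, either way round below 0.05 rad and contact force between the fingers and punch above 3 N and linear speed of punch below 0.01 m/s and contact force between cutter and vise above 10 N and z of cutter in the frame of vise below 0.0625 m and angle between cutter's own z axis and vertical below 0.04 rad and contact force between each of the arm, the fingers and cutter below 1 N and contact force between the fingers and vise below 1 N and horizontal distance between cutter and vise below 0.02 m); the arm keeps its last pose, push and grip.
It fails at once if the big punch is drawn up before the cutter is clamped (z of punch_foot in the frame of cutter above 0.012 m and contact force between jaw and cutter below 5 N).
It fails at once if the big punch comes right out of its guide (z of punch_foot in the frame of cutter above 0.039 m).
It fails at once if the big punch is forced against its bore with over 40 N (contact force between punch and cutter above 40 N).
It fails at once if the cutter is lifted off the vise bed or tipped (z of cutter in the frame of vise above 0.066 m or angle between cutter's own z axis and vertical above 0.1 rad).
It fails at once if a bystander is disturbed (moved more than 20 mm) (distance of any of punch_small, punch_medium, jar, tin, flux_bottle, hammer, calipers from where it was at the start of the episode above 0.02 m).
It also fails if it takes over 64 s, if anything falls off the work surface, if the arm or the gripper's body presses on something with over 40 N, if the wrist force passes 120 N, or if a joint passes its speed limit or range.

## Robot

A 7-joint arm with a two-finger parallel gripper is mounted at the origin on the work surface. World frame = base frame: x ahead of the robot, y to its left, z up, the work surface at z = 0. Lengths are in m, angles in degrees, forces in N, time in s.
With the tool pointing down it reaches from about 0.35 to 0.775 m from the base axis. Payload 3.1 kg.
Tool frame: the origin (TCP) lies on the centre line of the jaws, within the pads' length; the fingertips stand 17 mm ahead of it and the grasp point (between the pads) lies 2 mm behind it (robot.tip_reach is the distance from the TCP to the fingertips, in m); z points along the fingers, y is the direction in which the jaws open and shut (so a half turn about z gives the same grasp; the last joint's range is limited). The gripper opens to 85 mm and grips with 20 to 120 N. Pads are 22 mm wide; open, the fingers measure 114 mm over their backs; the gripper's body (76 mm by 85 mm) begins 54 mm behind the grasp point. The pads swing forward as they close: fully open they stand 13 mm farther back than shut.
Start: joints at [-77.619, 17.813, 0.802, 86.603, -0.252, 75.585, -1.558], TCP at [0.14, 0.532, 0.248] pointing down, gripper open.
Joint ranges: [-154.91, 154.91], [-16.99, 109.72], [-72.82, 74.43], [7.12, 147.25], [-82.49, 262.49], [11.32, 116.49], [-174.64, 174.64]. Speed limits (degrees/s): [159.86, 159.86, 180, 180, 180, 180, 180].

## Interface

Orientations are given as [roll, pitch, yaw] about the fixed x, y, z axes, in that order (R = Rz(yaw) Ry(pitch) Rx(roll)).
In Python, from station import robot, fingers, vision, workorder, recognise gives the robot as it stands. Calls block until the motion is done:
- robot.move_to(position, orientation): joint-space move of the TCP to a pose.
- robot.line_to(position, orientation=None, velocity=0.15, f_stop=None): straight line of the TCP; orientation=None keeps the orientation; velocity is the mean speed in m/s. With f_stop (N) it stops when the force on the tool has changed by that much, and returns True; else False.
- robot.move_j(angles): joint-space move.
- fingers.gripper_to(opening, force=None): opening from 0.0 (shut) to 1.0 (fully open); force is the grip in N (None keeps the last); returns when the fingers have stopped.
- robot.pause(seconds).
- robot.inverse_kinematics(position, orientation): joint angles nearest the present ones, or None.
- vision.grab_frame(name): name is "side" or "top"; returns the picture (420x560x3 uint8, red, green, blue); there is no depth.
- vision.calibration(name): a dict with "mtx" (3x3 intrinsics, pixels), "extrinsics" (4x4, takes a point from world to camera coordinates). Camera axes: x right, y up, looking along -z (the intrinsics and any distortion apply to the point x, -y, -z); pixel columns grow to the right and rows downward; lengths in m; the calibration is good to about 2 mm. A picture is of the moment at which its call begins. calibration takes no time and is no camera call.
A pose or a line that the arm cannot do raises robot.PlanningError and nothing moves.
- workorder.close_job(): hands the job in, once; it reports no verdict.
Trained networks look in the newest picture that a camera, given by its name, has taken for a name from the list of things; names that differ only in an ending like _2 or _b are one class to them, and where a whole thing is asked for, a point or a joint stands for the part that bears it (a point fixed in the world has none). Each returns a list of dicts, best first, with "p" (0 to 1); they miss things now and then, are a little off and sometimes report something else, mostly with a low value. They report only what shows in the picture. A call takes as long as a camera call. They do not tell look-alikes from the thing itself.
- recognise(label, camera): "rect" ([centre column, centre row, width, height] in pixels, round what is visible of it).
Readings, each from a call of its own:
- robot.current_time_s(): time.
- robot.current_joint_positions(): joint angles.
- robot.current_dq(): joint speeds.
- robot.current_joint_torque(): joint torques, N m.
- robot.current_tool_pos(): TCP position.
- robot.current_eef_rot(): TCP orientation.
- robot.current_contact_force(): force on the tool from outside, world axes, zero at the start.
- robot.current_torque(): the same for the moment, N m.
- robot.current_finger_gap(): opening from 0.0 (shut) to 1.0 (fully open).
Only numpy, scipy, OpenCV 4.12 (cv2) and the standard library are available. Lean on these libraries where they do the work, as an engineer would, in place of code of your own. Each camera call takes 0.05 s, during which the arm holds its last target.

## Working session

There is one attempt and no reset: what is moved stays moved. The work goes in short steps, each a Python script; the robot and the scene stay as the last script left them, time stands still between calls to the robot, and variables do not carry over. Pictures are saved under pics/ and viewed, and the job is handed in when it is done.

```bash
ls; mkdir -p pics
python3 - <<'E'
from station import robot, fingers, vision, workorder, recognise
import cv2
print(robot.current_time_s(), robot.tip_reach)
for n in("side","top"):
    im=vision.grab_frame(n); cv2.imwrite(f"pics/{n}0.png",im[:,:,::-1])
    c=vision.calibration(n); print(n,c)
    for l in ["vise","jaw","crank_grip","cutter","punch","screw_hub","bore_mouth","punch_top","nut_plate","fixed_jaw"]:
        try: print(l,[(round(d["p"],2),[round(x) for x in d["rect"]]) for d in recognise(l,n)[:3]])
        except Exception as e: print(l,e)
E
```

```text
pics
0.0 0.017
side {'mtx': array([[433.75168682,   0.        , 269.53623377],
       [  0.        , 433.75168682, 208.9343546 ],
       [  0.        ,   0.        ,   1.        ]]), 'extrinsics': array([[ 0.80002427, -0.59990684,  0.00854072, -0.45742163],
       [ 0.31185096,  0.42795541,  0.84829426, -0.24788418],
       [-0.51255258, -0.67599256,  0.52945624, -0.84100414],
       [ 0.        ,  0.        ,  0.        ,  1.        ]])}
vise [(0.84, [278, 211, 55, 73]), (0.71, [267, 227, 19, 41])]
jaw [(0.66, [274, 217, 31, 60]), (0.34, [285, 177, 4, 19])]
crank_grip []
cutter [(0.63, [277, 185, 35, 22])]
punch [(0.7, [242, 185, 5, 25]), (0.62, [325, 221, 8, 31]), (0.4, [284, 177, 6, 23])]
screw_hub [(0.86, [269, 227, 17, 44]), (0.27, [285, 177, 7, 16]), (0.23, [278, 209, 58, 75])]
bore_mouth [(0.92, [275, 185, 42, 14])]
punch_top [(0.71, [284, 177, 4, 14]), (0.66, [240, 187, 10, 27]), (0.47, [324, 224, 6, 30])]
nut_plate [(0.56, [280, 207, 52, 73]), (0.38, [275, 185, 41, 20])]
fixed_jaw [(0.84, [278, 210, 54, 72]), (0.45, [244, 158, 18, 42])]
top {'mtx': array([[436.9201638 ,   0.
[... 198 characters left out ...]
283],
       [ 0.98483716,  0.00879415,  0.17325827, -0.53339901],
       [-0.17321327, -0.00565009,  0.98486813, -1.04003355],
       [ 0.        ,  0.        ,  0.        ,  1.        ]])}
vise [(0.73, [253, 178, 88, 99])]
jaw [(0.96, [266, 193, 64, 59])]
crank_grip [(0.55, [294, 214, 17, 16]), (0.31, [142, 139, 25, 25])]
cutter [(0.59, [237, 164, 43, 34])]
punch [(0.48, [194, 278, 32, 92]), (0.44, [301, 150, 8, 19]), (0.42, [246, 153, 10, 16])]
screw_hub [(0.9, [278, 204, 44, 45])]
bore_mouth [(0.98, [238, 162, 41, 38])]
punch_top [(0.68, [246, 152, 10, 10]), (0.65, [300, 155, 9, 17])]
nut_plate [(0.76, [254, 177, 92, 98]), (0.3, [365, 133, 28, 38])]
fixed_jaw [(0.61, [253, 175, 91, 96])]
```

Run:
```python
import cv2
a=cv2.imread("pics/top0.png");cv2.imwrite("pics/top0c.png",cv2.resize(a[110:260,170:370],None,fx=4,fy=4,interpolation=cv2.INTER_CUBIC))
a=cv2.imread("pics/side0.png");cv2.imwrite("pics/side0c.png",cv2.resize(a[140:270,210:370],None,fx=4.5,fy=4.5,interpolation=cv2.INTER_CUBIC))
```

```text
(no output)
```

View pics/top0.png

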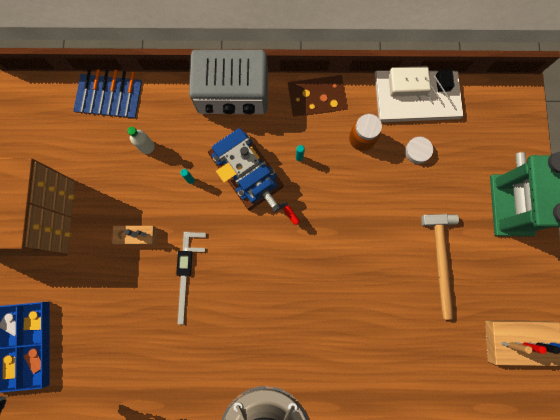

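View pics/side0.png

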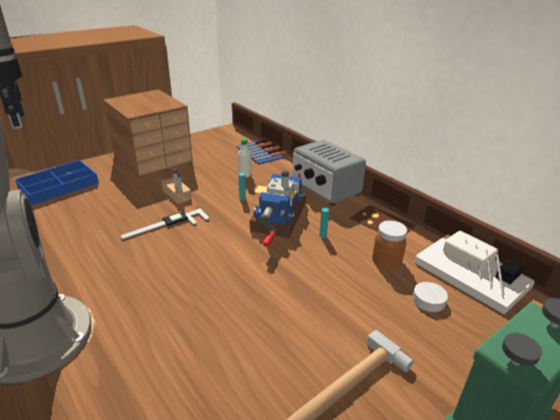

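```bash
true
```

```text
(no output)
```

View crops.

View pics/top0c.png

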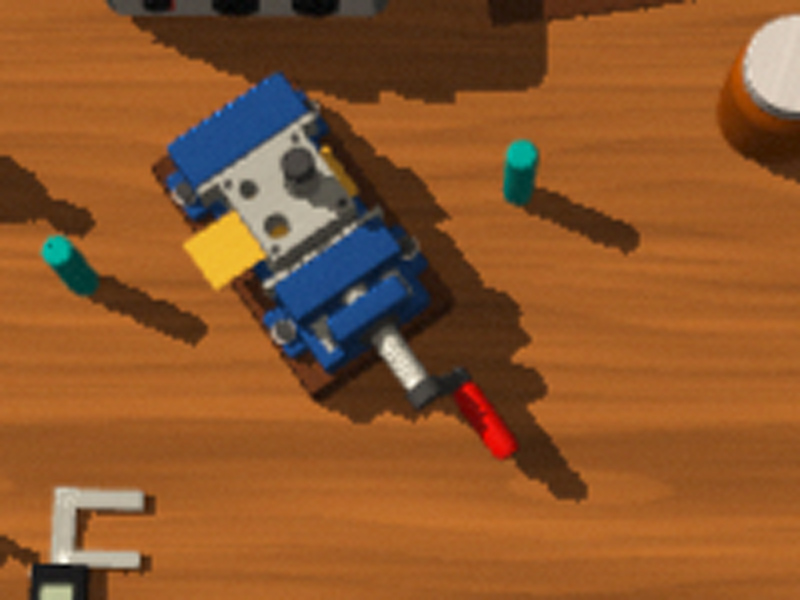

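View pics/side0c.png

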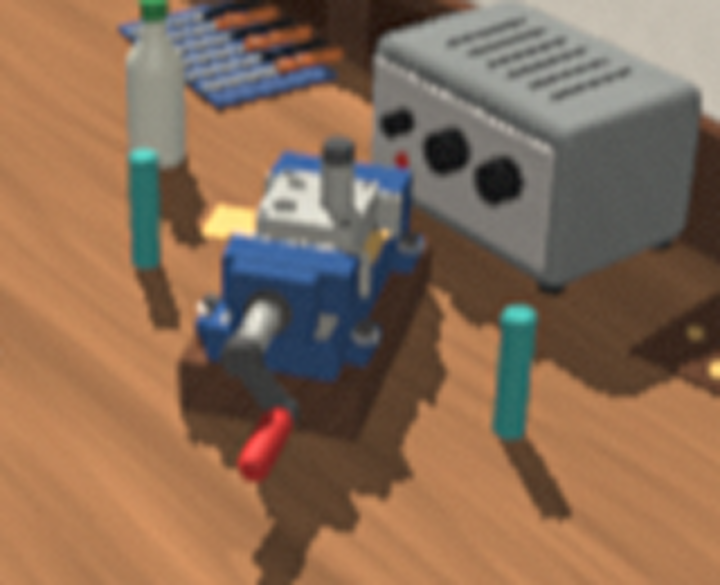

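```bash
cat > h.py <<'E'
import numpy as np, cv2
from station import robot, fingers, vision, workorder, recognise
cal={n:vision.calibration(n) for n in("side","top")}
def proj(n,P):
    c=cal[n]; P=np.atleast_2d(P); E=c["extrinsics"]
    q=P@E[:3,:3].T+E[:3,3]; K=c["mtx"]; z=-q[:,2]
    return np.c_[K[0,0]*q[:,0]/z+K[0,2], K[1,1]*-q[:,1]/z+K[1,2]]
def vw(p,v):
    x,y,a=p; v=np.atleast_2d(v)/1000.; c,s=np.cos(a),np.sin(a)
    return np.c_[x+c*v[:,0]-s*v[:,1], y+s*v[:,0]+c*v[:,1], v[:,2]]
def ray(n,uv):
    c=cal[n];E=c["extrinsics"];K=c["mtx"]
    d=np.array([(uv[0]-K[0,2])/K[0,0],-(uv[1]-K[1,2])/K[1,1],-1]); R=E[:3,:3]
    return -R.T@E[:3,3], R.T@d
def atz(n,uv,z):
    o,d=ray(n,uv); return o+d*(z-o[2])/d[2]
def tri(a,b):
    o1,d1=ray("top",a);o2,d2=ray("side",b)
    s=np.linalg.lstsq(np.c_[d1,-d2],o2-o1,rcond=None)[0]
    p,q=o1+s[0]*d1,o2+s[1]*d2
    return (p+q)/2,np.linalg.norm(p-q)
E
cat > fit.py <<'E'
from h import *
from scipy.optimize import least_squares
T=[((68,43,92),(168,150)),((68,-43,92),(278,74)),((-80,26,100),(328,322)),((-80,-26,100),(398,277)),((-98,-26,100),(412,293)),((-98,26,100),(343,342)),((-102,55,0),(318,400))]
V=np.array([t[0] for t in T],float); U=(np.array([t[1] for t in T])+.5)/4-.5+[170,110]
r=least_squares(lambda p:(proj("top",vw(p,V))-U).ravel(),[0.65,0.1,0.55],loss='soft_l1')
print(r.x,np.degrees(r.x[2]),(proj("top",vw(r.x,V))-U).round(1).tolist())
np.save("vise.npy",r.x)
def t(u):return (np.array(u)+.5)/4-.5+[170,110]
def s(u):return (np.array(u)+.5)/4.5-.5+[210,140]
def inv(P):
    c,sn=np.cos(r.x[2]),np.sin(r.x[2]);d=P[:2]-r.x[:2]; return (np.array([c*d[0]+sn*d[1],-sn*d[0]+c*d[1],P[2]])*1000).round(1)
for nm,a,b in[("punchtop",(300,158),(338,147)),("redend",(505,447),(256,467)),("redin",(468,393),(284,412)),("hub",(428,390),(240,348))]:
    P,e=tri(t(a),s(b)); print(nm,P.round(4),round(e*1000,1),inv(P))
print("punchtop z140", inv(atz("top",t((300,158)),.14)))
# overlay
def box(x0,x1,y0,y1,z0,z1):
    q=[(x,y,z) for x in(x0,x1) for y in(y0,y1) for z in(z0,z1)]
    return [(q[i],q[j]) for i in range(8) for j in range(i) if bin(i^j).count('1')==1]
L=box(30,68,-43,43,60,92)+box(-98,-80,-26,26,60,100)+box(-102,84,-55,55,0,30)
for n,o,f,sh in(("top",(170,110),4,(150,200)),("side",(210,140),4.5,(130,160))):
    im=cv2.imread(f"pics/{n}0.png")[o[1]:o[1]+sh[0],o[0]:o[0]+sh[1]]
    im=cv2.resize(im,None,fx=f,fy=f,interpolation=cv2.INTER_CUBIC)
    for a,b in L:
        p=(proj(n,vw(r.x,[a,b]))-o+.5)*f-.5
        cv2.line(im,*[tuple(int(round(k)) for k in w) for w in p],(0,255,0),1)
    cv2.imwrite(f"pics/ov_{n}.png",im)
E
python3 fit.py
```

```text
[0.65271676 0.06431406 0.63735502] 36.51775262393714 [[-0.9, -0.3], [0.4, -1.0], [-0.5, -0.2], [-0.3, -1.4], [0.6, 0.5], [0.1, 0.8], [0.4, 1.9]]
punchtop [0.6612 0.0528 0.1367] 2.2 [ -0.  -14.3 136.7]
redend [ 0.5074 -0.0715  0.0452] 2.1 [-197.6  -22.7   45.2]
redin [ 0.5409 -0.0491  0.0537] 5.1 [-157.3  -24.6   53.7]
hub [ 0.5342 -0.0231  0.0846] 1.1 [-147.3    0.3   84.6]
punchtop z140 [ -0.6 -15.  140. ]
```

View pics/ov_top.png

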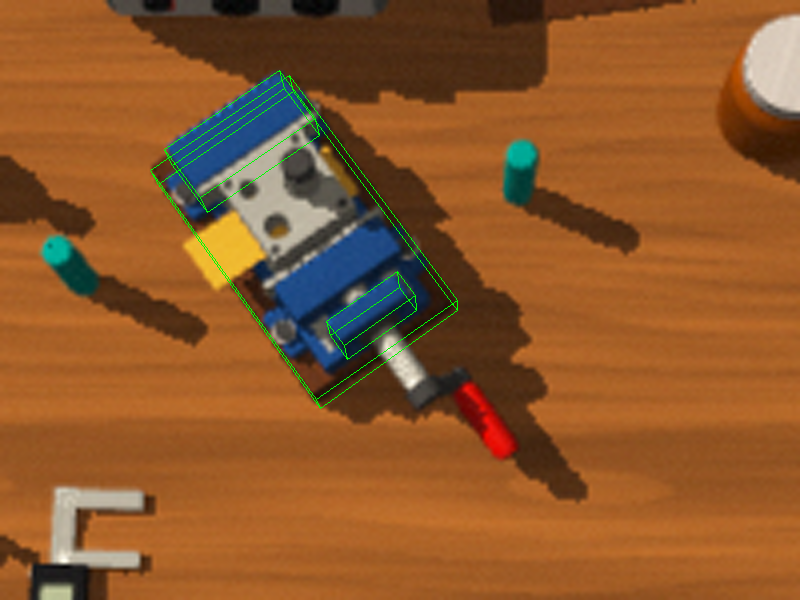

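View pics/ov_side.png

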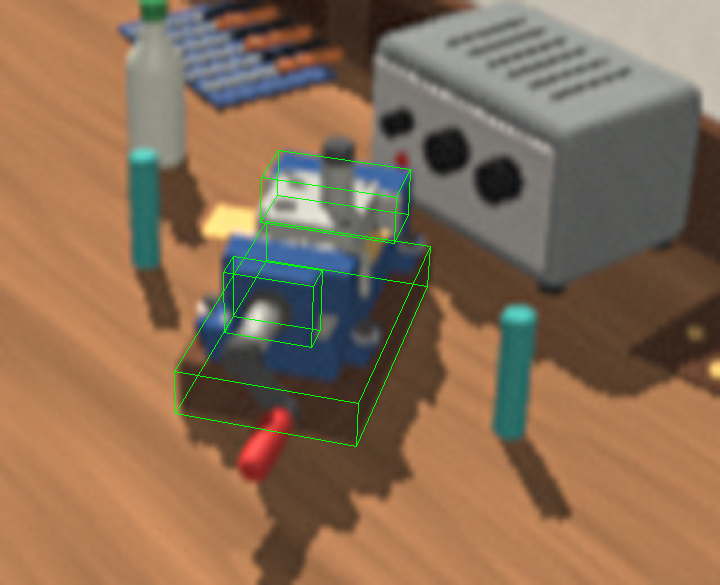

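```bash
cat >> h.py <<'E'
VP=np.load("vise.npy"); YAW=np.degrees(VP[2]); ORI=[180,0,YAW]
def W(v): return vw(VP,v)[0]
def Vf(P):
    c,s=np.cos(VP[2]),np.sin(VP[2]);d=np.array(P[:2])-VP[:2]; return np.array([c*d[0]+s*d[1],-s*d[0]+c*d[1],P[2]])*1000
def Fv():
    f=np.array(robot.current_contact_force());c,s=np.cos(VP[2]),np.sin(VP[2]); return np.array([c*f[0]+s*f[1],-s*f[0]+c*f[1],f[2]])
E
python3 - <<'E'
from h import *
print(robot.current_eef_rot(), robot.current_finger_gap())
for yaw in(YAW,YAW-180):
    for v in[(-192,-25,200),(-192,-25,45),(-190,0,36),(-180,0,116),(-180,40,76),(-180,-40,76),(0,-14,123)]:
        q=robot.inverse_kinematics(W(v),[180,0,yaw]); print(yaw,v,None if q is None else np.round(q))
E
```

```text
[ 1.79998731e+02 -8.47606779e-04  1.65234698e+02] 1.0045665769450274
36.51775262393714 (-192, -25, 200) [-36.  23.  56.  98. -20.  71. -29.]
36.51775262393714 (-192, -25, 45) [-34.  37.  56. 108. -37.  56. -15.]
36.51775262393714 (-190, 0, 36) [-36.  35.  53. 110. -36.  53. -18.]
36.51775262393714 (-180, 0, 116) [-38.  28.  54. 105. -26.  61. -27.]
36.51775262393714 (-180, 40, 76) [-40.  27.  51. 111. -26.  54. -30.]
36.51775262393714 (-180, -40, 76) [-33.  36.  57. 103. -35.  60. -17.]
36.51775262393714 (0, -14, 123) [-36.  45.  53.  78. -36.  74. -35.]
-143.48224737606284 (-192, -25, 200) [-31.  20.  48.  97. -16.  70. 147.]
-143.48224737606284 (-192, -25, 45) [-20.  29.  34. 107. -21.  50. 151.]
-143.48224737606284 (-190, 0, 36) [-21.  28.  32. 110. -20.  47. 148.]
-143.48224737606284 (-180, 0, 116) [-27.  23.  39. 105. -17.  58. 145.]
-143.48224737606284 (-180, 40, 76) [-28.  23.  34. 111. -16.  51. 141.]
-143.48224737606284 (-180, -40, 76) [-21.  29.  37. 103. -21.  55. 151.]
-143.48224737606284 (0, -14, 123) [-20.  37.  23.  78. -15.  68. 131.]
```

Run:
```python
from h import *
q=list(robot.current_joint_positions()); q[0]=5; robot.move_j(q)
print(robot.current_tool_pos(),robot.current_eef_rot())
for v in[(-192,-25,200),(-192,-25,45),(-190,0,36),(0,-14,123)]:
    print(v,np.round(robot.inverse_kinematics(W(v),ORI)))
robot.move_to(W((-191,-25,200)),ORI)
fingers.gripper_to(0.5,40)
robot.line_to(W((-191,-25,120)),ORI,velocity=.15)
print(robot.current_time_s(),Fv())
for n in("side","top"):
    cv2.imwrite(f"pics/{n}1.png",vision.grab_frame(n)[:,:,::-1])
a=cv2.imread("pics/top1.png")[110:260,170:370];b=cv2.imread("pics/side1.png")[140:290,170:370]
cv2.imwrite("pics/c1.png",cv2.resize(np.hstack([a,b]),None,fx=2,fy=2,interpolation=2))
```

```text
[ 0.54567926 -0.06905854  0.24830836] [ 1.79995521e+02 -4.73610874e-02  8.27656720e+01]
(-192, -25, 200) [ -0.  16.   8.  96.  -2.  68. -46.]
(-192, -25, 45) [  1.  26.   7. 106.  -4.  48. -44.]
(-190, 0, 36) [ -1.  26.   6. 109.  -4.  45. -47.]
(0, -14, 123) [ -9.  36.   5.  77.  -3.  67. -57.]
5.6 [-0.25707978 -0.17307258 -1.1987512 ]
```

View pics/c1.png

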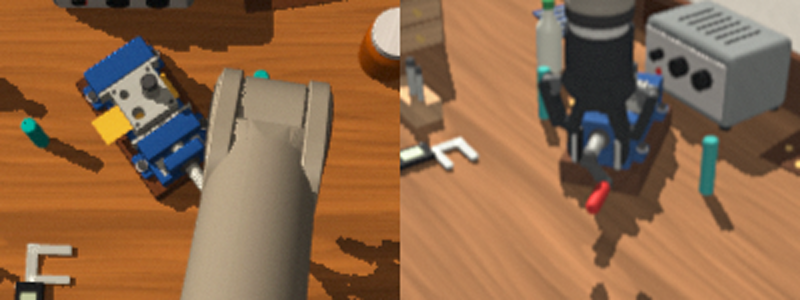

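Run:
```python
from h import *
print(robot.line_to(W((-191,-25,45)),ORI,velocity=.08,f_stop=8), Vf(robot.current_tool_pos()), Fv())
cv2.imwrite(f"pics/side2.png",vision.grab_frame("side")[:,:,::-1])
b=cv2.imread("pics/side2.png")[140:290,190:350]
cv2.imwrite("pics/c2.png",cv2.resize(b,None,fx=4,fy=4,interpolation=2))
```

```text
False [-190.59171211  -25.42529947   45.53396773] [ 0.72539221 -0.38363903  0.42038909]
```

View pics/c2.png

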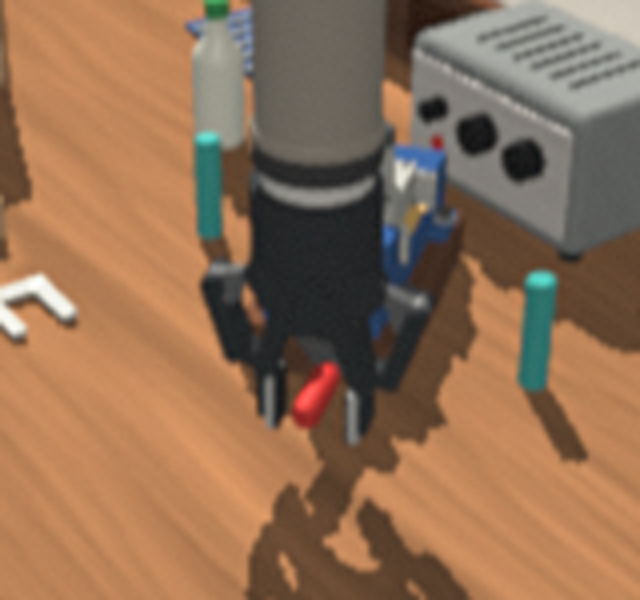

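Run:
```python
from h import *
fingers.gripper_to(0.0,40)
print(robot.current_finger_gap(),robot.current_finger_gap()*85, Vf(robot.current_tool_pos()), Fv(),robot.current_torque(),robot.current_time_s())
cv2.imwrite(f"pics/side3.png",vision.grab_frame("side")[:,:,::-1])
b=cv2.imread("pics/side3.png")[190:290,230:350]
cv2.imwrite("pics/c3.png",cv2.resize(b,None,fx=5,fy=5,interpolation=2))
```

```text
0.194054348235794 16.49461960004249 [-190.67554019  -23.91513817   45.26959701] [-0.13628047  3.72204481  2.58758872] [ 0.52992127  0.42719818 -0.07850946] 7.175
```

View pics/c3.png

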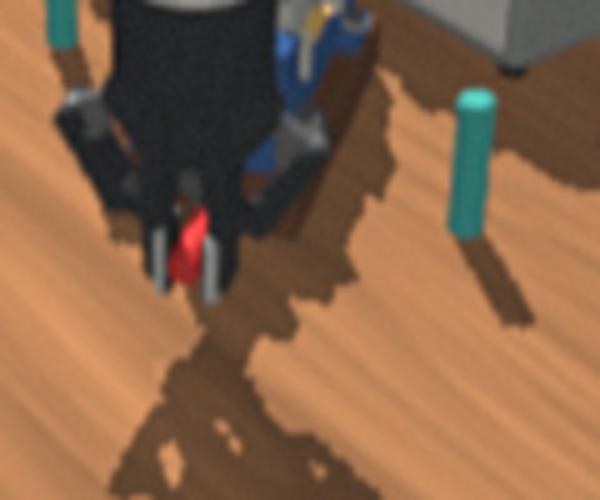

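```bash
cat > turn.py <<'E'
from h import *
def tgt(th,c=(0,76),R=40):
    return W((-190.6+(th-2.5)/(2*np.pi)*4, c[0]-R*np.sin(th), c[1]+R*np.cos(th)))
def go(th0,th1,dth,c=(0,76),vel=.08,R=40):
    n=int(np.ceil((th1-th0)/dth)); out=[]
    for th in np.linspace(th0,th1,n+1)[1:]:
        robot.line_to(tgt(th,c,R),ORI,velocity=vel)
        p=Vf(robot.current_tool_pos());f=Fv()
        r=np.array([-np.sin(th),np.cos(th)]);t=np.array([-np.cos(th),-np.sin(th)])
        a=np.arctan2(-(p[1]-c[0]),p[2]-c[1]); a+=2*np.pi*round((th-a)/(2*np.pi))
        rad=np.hypot(p[1]-c[0],p[2]-c[1])
        out.append((th,p[1],p[2],a,rad,f[0],f[1:]@r,f[1:]@t))
        print("%.2f y%.1f z%.1f ang %.2f rad %.1f | fx %.1f fr %.1f ft %.1f t=%.2f"%(*out[-1],robot.current_time_s()))
    return out
E
python3 - <<'E'
from turn import *
go(2.5,3.3,.27)
E
```

```text
2.77 y-14.3 z39.3 ang 2.77 rad 39.3 | fx -1.0 fr -6.6 ft 1.0 t=7.53
3.03 y-5.5 z36.9 ang 3.00 rad 39.5 | fx -1.0 fr -5.3 ft -1.0 t=7.81
3.30 y5.6 z36.8 ang 3.28 rad 39.6 | fx -0.2 fr -3.0 ft -0.7 t=8.09
```

Run:
```python
from turn import *
go(3.3,6.4,.31)
```

```text
3.58 y17.4 z39.9 ang 3.59 rad 40.0 | fx 0.8 fr -2.6 ft 0.6 t=8.38
3.86 y27.2 z46.2 ang 3.88 rad 40.4 | fx 1.3 fr -1.0 ft 1.8 t=8.68
4.15 y34.6 z54.7 ang 4.16 rad 40.7 | fx 1.8 fr -0.0 ft 2.0 t=8.97
4.43 y39.3 z64.9 ang 4.44 rad 40.9 | fx 2.6 fr 2.2 ft 2.1 t=9.26
4.71 y40.9 z75.9 ang 4.71 rad 40.9 | fx 3.8 fr 4.8 ft 2.7 t=9.55
4.99 y39.5 z87.1 ang 4.99 rad 41.0 | fx 3.1 fr 4.8 ft 1.8 t=9.84
5.27 y34.9 z97.4 ang 5.26 rad 41.0 | fx 1.7 fr 6.1 ft 1.5 t=10.13
5.55 y27.6 z106.1 ang 5.54 rad 40.8 | fx 2.6 fr 7.4 ft -1.1 t=10.43
5.84 y18.0 z112.5 ang 5.83 rad 40.7 | fx 1.2 fr 6.5 ft -2.3 t=10.72
6.12 y6.2 z116.0 ang 6.13 rad 40.4 | fx 1.8 fr 6.2 ft -1.6 t=11.01
6.40 y-5.9 z115.9 ang 6.43 rad 40.3 | fx 2.2 fr 1.9 ft 0.0 t=11.30
```

Run:
```python
from turn import *
go(6.4,14.9,.35,c=(.9,76.6))
```

```text
6.74 y-17.4 z112.1 ang 6.76 rad 40.0 | fx 3.1 fr 0.1 ft 0.7 t=11.61
7.08 y-28.1 z104.0 ang 7.10 rad 39.9 | fx 3.4 fr -1.9 ft 2.5 t=11.93
7.42 y-35.5 z92.6 ang 7.44 rad 39.8 | fx 2.1 fr -0.5 ft 3.1 t=12.24
7.76 y-38.6 z79.3 ang 7.79 rad 39.6 | fx 2.7 fr 0.3 ft 3.9 t=12.56
8.10 y-37.3 z66.1 ang 8.12 rad 39.6 | fx 1.7 fr -0.3 ft 4.2 t=12.88
8.44 y-31.6 z54.1 ang 8.46 rad 39.6 | fx 1.7 fr 1.2 ft 3.8 t=13.19
8.78 y-22.7 z44.7 ang 8.79 rad 39.7 | fx 0.3 fr -0.4 ft 1.8 t=13.51
9.12 y-11.2 z38.6 ang 9.12 rad 39.9 | fx 0.4 fr -1.8 ft -1.0 t=13.82
9.46 y2.5 z36.7 ang 9.46 rad 39.9 | fx 0.9 fr 0.1 ft -0.5 t=14.14
9.80 y16.2 z39.6 ang 9.82 rad 40.1 | fx 1.2 fr -1.7 ft 0.5 t=14.46
10.14 y27.8 z46.7 ang 10.16 rad 40.2 | fx 1.8 fr -1.1 ft 3.0 t=14.78
10.48 y36.1 z57.2 ang 10.49 rad 40.2 | fx 1.9 fr -1.1 ft 2.0 t=15.09
10.82 y40.6 z69.9 ang 10.83 rad 40.2 | fx 2.7 fr 1.3 ft 2.0 t=15.41
11.16 y40.5 z83.3 ang 11.16 rad 40.2 | fx 3.4 fr 1.6 ft 1.4 t=15.72
11.50 y35.9 z96.1 ang 11.50 rad 40.1 | fx 3.0 fr 2.3 ft 2.0 t=16.04
11.84 y27.5 z106.5 ang 11.84 rad 40.0 | fx 3.8 fr 2.8 ft 0.1 t=16.36
12.18 y16.3 z113.5 ang 12.17 rad 40.0 | fx 4.0 fr 2.7 ft -0.8 t=16.68
12.52 y2.6 z116.5 ang 12.52 rad 39.9 | fx 3.5 fr 1.4 ft -0.6 t=16.99
12.86 y-11.4 z114.7 ang 12.88 rad 40.0 | fx 4.2 fr 0.0 ft 0.9 t=17.31
13.20 y-23.3 z108.4 ang 13.22 rad 40.0 | fx 4.8 fr -1.1 ft 2.6 t=17.62
13.54 y-32.5 z98.5 ang 13.56 rad 39.9 | fx 3.5 fr -0.5 ft 3.9 t=17.94
13.88 y-37.8 z85.9 ang 13.90 rad 39.8 | fx 3.9 fr 0.5 ft 4.3 t=18.26
14.22 y-38.5 z72.5 ang 14.24 rad 39.7 | fx 3.1 fr 0.1 ft 5.6 t=18.57
14.56 y-34.9 z59.7 ang 14.58 rad 39.6 | fx 3.8 fr 0.2 ft 3.6 t=18.89
14.90 y-27.4 z48.8 ang 14.91 rad 39.7 | fx 2.4 fr 0.0 ft 2.7 t=19.21
```

Run:
```python
from turn import *
go(14.9,16.45,.1,c=(.9,76.6),vel=.05)
robot.pause(.3); print(Vf(robot.current_tool_pos()),Fv())
```

```text
15.00 y-25.4 z46.6 ang 14.99 rad 39.9 | fx 0.6 fr -2.9 ft -1.1 t=19.46
15.09 y-22.6 z44.3 ang 15.08 rad 40.0 | fx -0.1 fr -3.7 ft -0.6 t=19.71
15.19 y-19.4 z42.1 ang 15.18 rad 40.0 | fx 1.0 fr -3.8 ft -2.3 t=19.96
15.29 y-16.0 z40.3 ang 15.27 rad 40.0 | fx 1.1 fr -4.3 ft -1.5 t=20.21
15.38 y-12.4 z38.8 ang 15.37 rad 40.1 | fx 0.2 fr -3.4 ft -2.8 t=20.46
15.48 y-8.3 z37.7 ang 15.48 rad 40.0 | fx -0.3 fr -3.4 ft -1.5 t=20.71
15.58 y-4.0 z36.9 ang 15.59 rad 40.0 | fx 0.7 fr -2.1 ft -2.2 t=20.96
15.68 y0.0 z36.6 ang 15.69 rad 40.0 | fx 0.1 fr -3.5 ft -1.1 t=21.21
15.77 y3.9 z36.6 ang 15.78 rad 40.1 | fx 1.4 fr -3.2 ft -2.5 t=21.46
15.87 y7.6 z37.1 ang 15.88 rad 40.1 | fx 1.0 fr -2.7 ft -2.1 t=21.71
15.97 y11.4 z37.9 ang 15.97 rad 40.1 | fx 2.0 fr -0.1 ft -3.3 t=21.96
16.06 y15.0 z39.0 ang 16.07 rad 40.2 | fx 2.2 fr -1.6 ft -2.8 t=22.21
16.16 y18.6 z40.5 ang 16.16 rad 40.2 | fx 2.2 fr 0.3 ft -3.4 t=22.46
16.26 y22.0 z42.3 ang 16.26 rad 40.2 | fx 2.2 fr 0.4 ft -3.3 t=22.71
16.35 y25.2 z44.5 ang 16.36 rad 40.3 | fx 3.7 fr 1.3 ft -3.3 t=22.96
16.45 y28.2 z47.0 ang 16.45 rad 40.3 | fx 3.5 fr 0.9 ft -4.3 t=23.21
[-181.65304764   28.2223363    46.99050157] [ 4.09219498 -1.64322986 -3.34875125]
```

Run:
```python
from turn import *
for a in np.arange(16.45,16.78,.06):
    o=go(a,a+.06,.07,c=(.9,76.6),vel=.04)
    if o[-1][-1]<-9: break
robot.pause(.4); print(Vf(robot.current_tool_pos()),Fv())
```

```text
16.51 y29.8 z48.6 ang 16.51 rad 40.3 | fx 3.3 fr 2.2 ft -5.4 t=23.76
16.57 y31.5 z50.3 ang 16.57 rad 40.3 | fx 4.6 fr 1.6 ft -5.6 t=24.01
16.63 y33.0 z52.1 ang 16.63 rad 40.3 | fx 5.2 fr 1.2 ft -4.9 t=24.26
16.69 y34.4 z54.1 ang 16.69 rad 40.3 | fx 4.8 fr 1.2 ft -7.0 t=24.51
16.75 y35.7 z56.1 ang 16.75 rad 40.4 | fx 6.1 fr 1.5 ft -6.5 t=24.76
16.81 y36.8 z58.1 ang 16.80 rad 40.4 | fx 4.6 fr -0.4 ft -6.9 t=25.01
[-181.481461     36.82438766   58.12503386] [ 4.98926645 -2.28540332 -6.39677371]
```

Run:
```python
from h import *
fingers.gripper_to(0.5,40)
p=Vf(robot.current_tool_pos()); print(p,Fv())
print(robot.line_to(W((p[0]-45,p[1],p[2])),ORI,velocity=.15,f_stop=12))
print(robot.line_to(W((p[0]-45,p[1],210)),ORI,velocity=.25))
print(Fv(),robot.current_time_s())
q=list(robot.current_joint_positions()); q[0]+=50 ; 
robot.move_j(q); print(robot.current_tool_pos(),robot.current_time_s())
for n in("side","top"):
    im=vision.grab_frame(n); cv2.imwrite(f"pics/{n}4.png",im[:,:,::-1])
    for l in ["punch_top","punch","bore_mouth"]:
        print(n,l,[(round(d["p"],2),[round(x,1) for x in d["rect"]]) for d in recognise(l,n)[:4]])
a=cv2.imread("pics/top4.png");cv2.imwrite("pics/top4c.png",cv2.resize(a[110:260,170:370],None,fx=4,fy=4,interpolation=cv2.INTER_CUBIC))
a=cv2.imread("pics/side4.png");cv2.imwrite("pics/side4c.png",cv2.resize(a[140:270,210:370],None,fx=4.5,fy=4.5,interpolation=cv2.INTER_CUBIC))
```

```text
[-182.40327131   37.03185629   58.40745439] [-0.4971731  -0.74148228 -0.77502253]
False
False
[-0.06987716  0.30170577 -0.33500771] 26.9917
[ 0.2577045  -0.36780714  0.20856924] 28.4083
side punch_top [(0.58, [324.6, 222.6, 8.9, 32.9])]
side punch [(0.64, [285.4, 176.1, 8.7, 17.0]), (0.54, [324.8, 221.9, 7.9, 29.9])]
side bore_mouth [(0.7, [284.6, 186.6, 13.8, 18.0])]
top punch_top [(0.55, [130.1, 234.3, 14.2, 11.7]), (0.5, [300.1, 154.0, 5.9, 13.6]), (0.43, [187.3, 177.2, 13.8, 13.1])]
top punch [(0.57, [299.9, 152.9, 10.4, 19.1]), (0.53, [245.5, 152.8, 12.4, 12.2])]
top bore_mouth []
```

View pics/top4c.png

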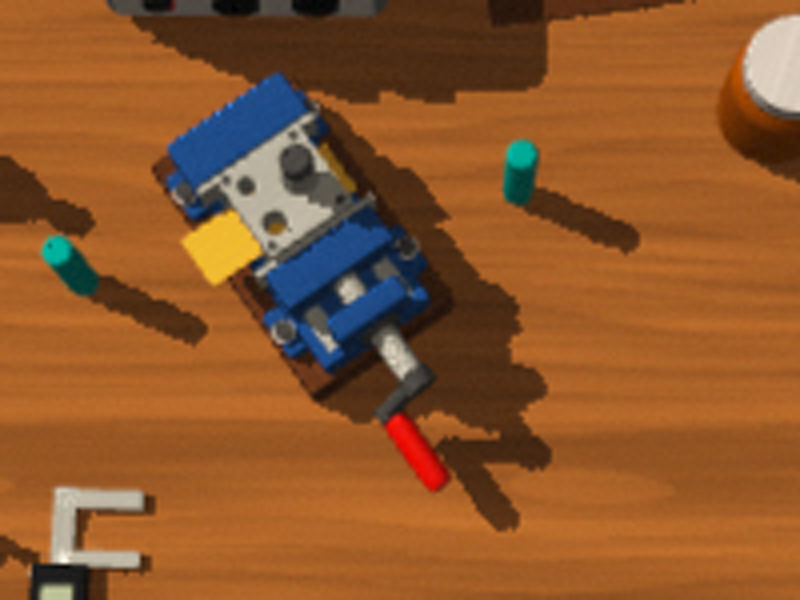

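View pics/side4c.png

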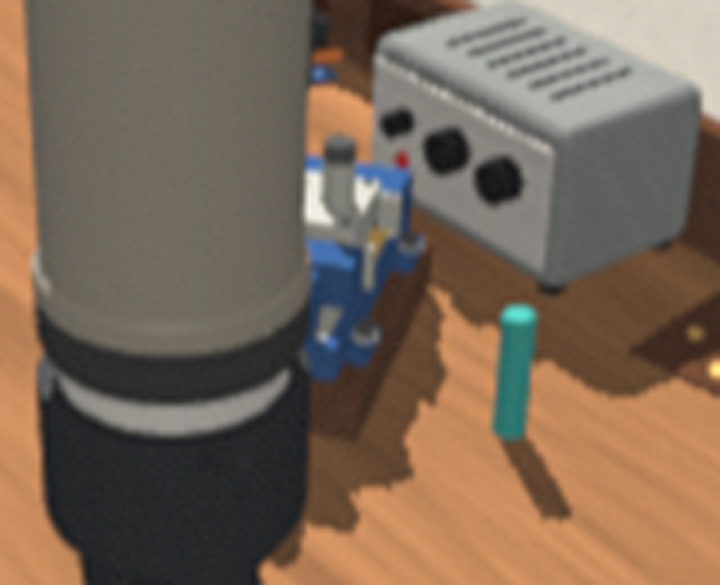

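Run:
```python
from h import *
t=(np.array((297,155))+.5)/4-.5+[170,110]; s=(np.array((340,143))+.5)/4.5-.5+[210,140]
P,e=tri(t,s); print(P,e,Vf(P)); A=atz("top",t,.14); print(Vf(A)); print(Vf(atz("side",s,.14)))
```

```text
[0.66308859 0.05415233 0.13804031] 0.001062529682562759 [  2.28859276 -14.33868102 138.04030993]
[  1.88854961 -14.60333045 140.        ]
[ -1.84766941 -14.84354127 140.        ]
```

Run:
```python
from h import *
robot.move_to(W((1,-14.5,205)),ORI)
fingers.gripper_to(0.55,20)
print(robot.line_to(W((1,-14.5,123)),ORI,velocity=.1,f_stop=6),Vf(robot.current_tool_pos()),robot.current_time_s())
f0=Fv()
for g in(.4,.34,.3):
    fingers.gripper_to(g,20); print(g,robot.current_finger_gap(),(Fv()-f0).round(2),Vf(robot.current_tool_pos()).round(2))
print(robot.current_time_s())
for n in("side","top"):
    cv2.imwrite(f"pics/{n}5.png",vision.grab_frame(n)[:,:,::-1])
b=cv2.imread("pics/side5.png")[110:230,220:340]
cv2.imwrite("pics/c5.png",cv2.resize(b,None,fx=5,fy=5,interpolation=2))
```

```text
False [  1.64969624 -14.75294348 123.91152666] 32.1
0.4 0.39825229087711533 [ 0.23  0.15 -0.56] [  1.31 -14.65 123.63]
0.34 0.34070642938331946 [-1.1   0.09 -1.03] [  1.03 -14.52 123.1 ]
0.3 0.3013790344244865 [-0.92  0.27 -1.1 ] [  1.   -14.49 122.99]
32.825
```

View pics/c5.png

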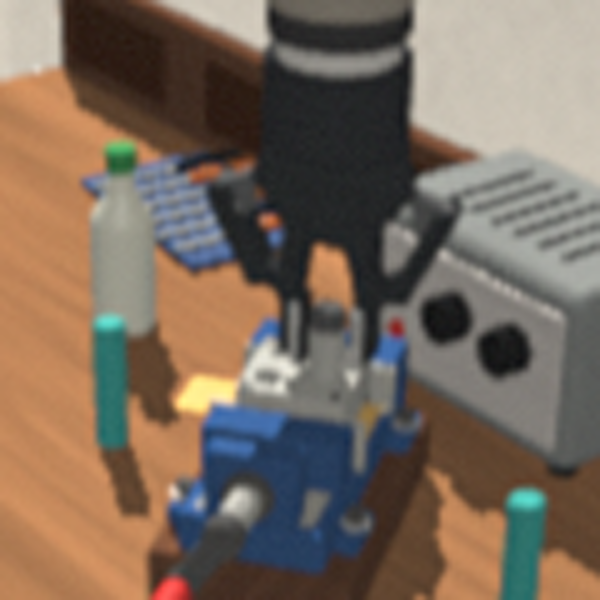

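Run:
```python
from h import *
f0=Fv()
for g in(.28,.265,.25):
    fingers.gripper_to(g,20); f=Fv()-f0; print(g,robot.current_finger_gap(),f.round(2),Vf(robot.current_tool_pos()).round(2))
    if abs(f[1])>2: break
print(robot.current_time_s())
```

```text
0.28 0.2811626395286378 [ 0.13  0.6  -0.19] [  1.02 -14.48 122.99]
0.265 0.2660976228550782 [-0.16 -0.13 -0.27] [  1.01 -14.41 122.99]
0.25 0.24917696110174717 [-0.19  1.33  0.05] [  1.03 -14.26 122.96]
33.575
```

Run:
```python
from h import *
f0=Fv(); print(f0)
fingers.gripper_to(0.0,30); print(robot.current_finger_gap(),Fv().round(2),Vf(robot.current_tool_pos()).round(2),robot.current_torque(),robot.current_time_s())
```

```text
[-0.11980178  1.2930492   0.31060737]
0.2265529995492682 [-0.11  1.84  1.22] [  1.13 -13.78 123.09] [ 0.31442505  0.28459967 -0.00964242] 33.7917
```

Run:
```python
from h import *
robot.line_to(W((1.1,-13.6,123)),ORI,velocity=.02); print(Fv().round(2),Vf(robot.current_tool_pos()).round(2))
for z in(126,131,136,140,144):
    s=robot.line_to(W((1.1,-13.6,z)),ORI,velocity=.025,f_stop=20)
    print(z,s,Fv().round(2),Vf(robot.current_tool_pos()).round(2),robot.current_finger_gap())
    if s: break
robot.pause(.3);print(robot.current_time_s())
for n in("side","top"):
    cv2.imwrite(f"pics/{n}6.png",vision.grab_frame(n)[:,:,::-1])
b=cv2.imread("pics/side6.png")[110:230,220:340]
cv2.imwrite("pics/c6.png",cv2.resize(b,None,fx=5,fy=5,interpolation=2))
```

```text
[-0.24  0.97  1.38] [  1.11 -13.65 123.06]
126 False [ 0.77  0.51 -1.22] [  1.02 -13.75 125.7 ] 0.22740584060535307
131 False [-0.8   0.37 -1.62] [  1.05 -13.73 131.25] 0.22109426349988534
136 False [ 0.69  0.13 -2.29] [  1.05 -13.74 136.33] 0.22402237824402577
140 False [-0.06  0.94 -2.21] [  1.03 -13.76 140.29] 0.22429216191154921
144 False [ 0.32 -0.1  -1.81] [  1.05 -13.74 144.3 ] 0.22547721804347307
35.925
```

View pics/c6.png

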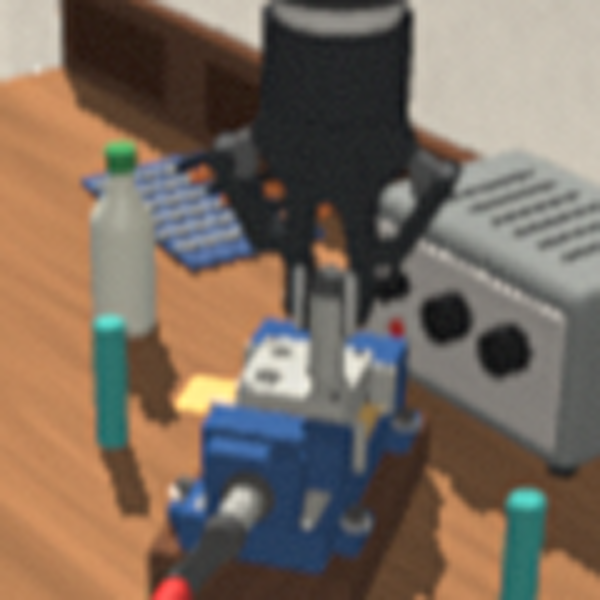

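Run:
```python
from h import *
print(proj("side",[W((1,-14,140)),W((1,-14,161))]))
p=np.array(robot.current_tool_pos());robot.pause(.5)
print(np.array(robot.current_tool_pos())-p,robot.current_eef_rot(),Fv(),robot.current_time_s())
workorder.close_job()
```

```text
[[285.13449693 170.8746399 ]
 [285.35657185 163.67024312]]
[ 4.53290008e-05 -1.25883533e-05  5.05206508e-05] [1.79997904e+02 8.82368571e-03 3.65150246e+01] [ 0.15920654 -0.71532418 -3.04432215] 36.525
the job is handed in; nothing more can be done
```

I wound the crank clockwise until the cutter was clamped. I then took the hand off the crank and drew the big punch straight up about 21 mm. The job was handed in at 36.5 s with the punch held still in the gripper; it reports no verdict.

- **Clamp:** I turned the crank from about 2.5 to 16.8 rad. The handle force rose to about 7 N, and the picture taken afterwards showed the cutter against the fixed jaw. The jaw-to-cutter force itself can't be read.
- **Punch lift:** The tool rose 21 mm. In the side picture the punch top moved up about 7 pixels, against 7.2 expected for that lift. So the punch did not slip, and its foot is about 21 mm up: above the slot and well inside the guide.
- **Sideways force:** It stayed under about 2 N in every reading while gripping and lifting. The downward force read 2–3 N, roughly the punch's own weight.
- **Stillness and tilt:** The tool moved less than 0.1 mm over the last half second and is vertical to within 0.01°.
- **Disagreement:** The punch's position as seen by the two cameras differed by 1–4 mm from the pose I fitted for the vise. I centred the grip on the punch by feel (finger contact) instead.
- **Not checked:** I did not measure whether the bystanders moved. The route stayed clear of them, and no contact showed in the force readings I took.

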